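Take a depth from a plaster rosette with a carver's pointing needle

ROBOT

A 7-joint arm with a two-finger parallel gripper is mounted at the origin on a cart in front of the work surface, level with it; the furniture and walls round the work are solid. World frame = base frame: x ahead of the robot, y to its left, z up, the work surface at z = 0. Lengths are in m, angles in rad, forces in N, time in s.
With the tool pointing down it reaches from about 0.4 to 0.875 m from the base axis. Payload 19.3 kg.
Tool frame: the origin (TCP) lies at the very end of the fingers, on their centre line; the grasp point (between the pads) lies 19 mm behind it; z points along the fingers, y is the line along which they close (so a half turn about z gives the same grasp; the last joint's range is limited). The gripper opens to 85 mm and grips with 20 to 120 N. Pads are 22 mm wide; open, the fingers measure 114 mm over their backs; the gripper's body (76 mm by 85 mm) begins 54 mm behind the grasp point. The pads swing forward as they close: fully open they stand 13 mm farther back than shut.
Start: joints at [1.041, 0.521, -0.036, 1.599, 0.021, 1.021, -0.113], TCP at [0.277, -0.56, 0.205] pointing down, gripper open.
Joint ranges: [-2.91, 2.91], [-0.3, 2.13], [-1.5, 1.42], [0.17, 2.43], [-1.26, 4.41], [0.16, 1.93], [-2.52, 2.52]. Speed limits (rad/s): [1.89, 1.89, 2.39, 2.39, 3.01, 3.01, 3.01].

INTERFACE

Orientations are given as [roll, pitch, yaw] about the fixed x, y, z axes, in that order (R = Rz(yaw) Ry(pitch) Rx(roll)).
In Python, from workcell import bot gives the robot as it stands.
- The arm moves only by the tool carry_out, never from a script. Its argument "rows" is a list that holds one entry, the list of rows, each a list of 4 numbers: the shift along the tool's x, y, z in m, then the turn about the tool's z in degrees. In form: [[[x, y, z, twist], ...]]. A call has 1 to 12 rows; each row is the pose to reach, as a shift and turn from the pose commanded when the call began, along the tool's axes at that moment; what a row does not reach only later rows make up. A row lasts 1/12 s, in which the tool goes at most 41.7 mm and 7.16 degrees, less where a joint would pass 70% of its speed; a pose out of reach is approached as far as the arm can. A call with a gripper value outside its range is refused whole. "grip" is the finger opening in m, from 0 to 0.0854, set as the call begins (left out, the last holds). The fingers move at their own pace and stop on an object; "grip_force" is the grip in N (left out, the last holds). Time passes only in rows, so rows that repeat a pose let the fingers close. It gives the time, the measured TCP pose, the force, the opening and the grip force at its end, in the units of the state.
- bot.observe(): the state, without advancing time (a new reading comes with each control period).
- bot.grab_frame(name): name is "scene" or "side" or "wrist"; returns a dict with "pixels" (480x640x3 uint8, red, green, blue), "K" (3x3 intrinsics, pixels), "pose" (4x4, takes a point from camera to world coordinates). Camera axes: x right, y down, z forward; pixel columns grow to the right and rows downward; lengths in m; the calibration is good to about 2 mm. A picture is of the moment at which its call begins. There is no depth.
- bot.job_done(): hands the job in; it is judged then, once.
Trained networks look in a picture, given as the dict that the camera call returned (one of the last four; its "shot" number tells which), for a name from the list of things; names that differ only in an ending like _2 or _b are one class to them, and where a whole thing is asked for, a point or a joint stands for the part that bears it (a point fixed in the world has none). Each returns a list of dicts, best first, with "conf" (0 to 1); they miss things now and then, are a little off and sometimes report something else, mostly with a low value. They report only what shows in the picture. A call takes as long as a camera call.
- bot.look_for(picture, label): "position" ([column, row] in pixels, amid what is visible of it).
- bot.regions_of(picture, label): "region" (480x640 bool, what is visible of it) and "position" ([column, row] in pixels, amid what is visible of it).
- bot.spot_point(picture, label): "position" ([column, row] in pixels: a listed point, or the origin of a listed thing).
The state is a dict: "clock": time; "qpos": joint angles; "qd": joint speeds; "joint_efforts": joint torques, N m; "position": TCP position; "tool_rot": TCP orientation; "force": force on the tool from outside, world axes, zero at the start; "moment": the same for the moment, N m; "grip_width": finger opening in m; "finger_force": force on a finger pad.
Only numpy, scipy, OpenCV 4.12 (cv2) and the standard library are available. Lean on these libraries where they do the work, as an engineer would, in place of code of your own. Each camera call takes 0.05 s, during which the arm holds its last target. There are 200 camera calls.

TASK

Take the depth of the plaster rosette with the pointing needle: nudge the stiff needle forward by the head at its tail, in small taps, until its point just touches the pencilled cross on the rosette, without bruising the plaster. Then push the stop collar along the needle up against the barrel, so that the depth is kept, with the point still touching. Leave the setting standing by itself, and leave the measuring tools lying round the stand where they are.

Things in the scene. Friction and masses are not known exactly. Their poses are not given: they have to be found in the camera images.
- stand: Pointing stand, fixed: dark cast base 116 x 92 x 22 mm, round pillar, and on it a level brass barrel, 60 mm long, 33 mm in diameter, in which the needle slides. Origin: under the middle of the base. x is the way the needle points (to the model), z up. The barrel's axis is 95 mm above the bench, over the origin; its ends lie 30 mm before and 30 mm behind the origin along x.
- needle: Pointing needle: level steel rod, 10 mm in diameter, with a 6 mm ball point, 95 mm above the bench. Origin: the very end of the point; x runs along the rod towards the model. It slides along x only, both ways, 115 mm in all, and stays where it is left: stiff, roughly 6 to 11 N keep it moving.
- needle_head (a point): Centre of the flat rear (pushing) face of the brass head at the needle's tail, 318 mm behind the point. The head is 44 mm in diameter and 18 mm thick. x points to the model.
- collar: Brass stop collar on the needle behind the barrel, 36 mm in diameter, 24 mm long. Origin: centre of its front face, on the rod's axis; x points to the model. It rides with the needle and can be pushed along it (roughly 3 to 5 N) until it meets the barrel's rear end, where it stops. It starts well short of that, with over 85 mm of bare rod between it and the head.
- collar_lug (a point): Middle of the rear face of the collar's upright thumb lug, 31 mm above the rod's axis and 24 mm behind the collar's front face. The lug is 34 mm wide, 10 mm thick and tops out 48 mm above the axis; its rear face is flush with the collar's.
- model: Plaster model, fixed to the bench: foot 110 x 100 x 22 mm, panel 94 mm wide, top at 167 mm; on its front a rosette whose flat eye, 40 mm across with a pencilled cross, faces the point. Origin: under the foot; x points to the model's back. How far the eye stands out varies from start to start: 35 to 60 mm in front of the origin, so feel for it. A push of 12 N by the point bruises the plaster.
- caliper: Steel vernier caliper, 240 x 142 x 8 mm, lying flat beside the stand on the side away from the robot. Origin: under its middle. Not to be moved.
- tape_measure: Yellow pocket tape measure, 85 x 55 x 62 mm, standing beside the stand on the side away from the robot. Origin: under its middle. Not to be moved.
- pencil: Flat carpenter's pencil, about 175 mm long and 8 mm thick, lying beside the model on the side away from the robot. Origin: under its middle. Not to be moved.

How it is judged:
By the outcome, as a careful person would: the job done as asked, in the order asked, and still so for the second after the job is handed in, with the robot touching nothing.
It also fails if it takes over 61 s, if anything falls off the work surface, if the arm or the gripper's body presses on something with over 40 N, if the wrist force passes 120 N, or if a joint passes its speed limit or range.

## Working session

There is one attempt and no reset: what is moved stays moved. The work goes in short steps, Python scripts to look and compute and a tool call to move; the robot and the scene stay as the last step left them, time stands still between calls to the robot, and variables do not carry over. Pictures are saved under pics/ and viewed, at most 10 in all, crops included, and the job is handed in when it is done.

Besides the shell and the picture viewer there is one more tool, called after "Request:" as name([rows], argument=value, ...), one row to a line, values as JSON. carry_out: Moves the arm, as the interface text tells. Its arguments: {"type":"object","properties":{"rows":{"type":"array","items":{"type":"array","items":{"type":"array","items":{"type":"number"}}}},"grip":{"type":"number"},"grip_force":{"type":"number"}},"required":["rows"]}

```bash
mkdir -p pics; cat > h.py <<'E'
import numpy as np, cv2
from workcell import bot
def ray(f,p):
    d=np.linalg.inv(f["K"])@[p[0],p[1],1.]; P=f["pose"]; return P[:3,3],P[:3,:3]@d/np.linalg.norm(d)
def onplane(f,p,z):
    o,d=ray(f,p); return o+d*(z-o[2])/d[2]
def tri(rs):
    A=0;b=0
    for o,d in rs:
        M=np.eye(3)-np.outer(d,d);A=A+M;b=b+M@o
    x=np.linalg.solve(A,b); return x,[np.linalg.norm((np.eye(3)-np.outer(d,d))@(x-o)) for o,d in rs]
E
python3 - <<'E'
from h import *
s=bot.observe(); print({k:np.round(v,3) for k,v in s.items()})
Z=dict(stand=0,needle=.095,needle_head=.095,collar=.095,collar_lug=.126,model=0,caliper=0,tape_measure=0,pencil=0)
F={n:bot.grab_frame(n) for n in("scene","side")}
for n,f in F.items():
    cv2.imwrite(f"pics/{n}.png",f["pixels"][...,::-1])
for l,z in Z.items():
    rs=[]
    for n,f in F.items():
        r=bot.spot_point(f,l)
        if r: rs.append(ray(f,r[0]["position"])); print(l,n,np.round(r[0]["position"]),round(r[0]["conf"],2),onplane(f,r[0]["position"],z).round(3))
    if len(rs)>1: x,e=tri(rs);print("   tri",x.round(4),np.round(e,4))
E
```

```text
{'clock': np.float64(0.0), 'qpos': array([ 1.041,  0.522, -0.036,  1.6  ,  0.021,  1.021, -0.113]), 'qd': array([-0.   ,  0.002, -0.   , -0.   ,  0.   ,  0.002,  0.001]), 'joint_efforts': array([-0.0000e+00, -9.2712e+01,  1.9800e+00, -3.6992e+01,  1.8000e-02,
        8.0000e-03,  0.0000e+00]), 'position': array([ 0.277, -0.56 ,  0.205]), 'tool_rot': array([-3.14,  0.  ,  0.46]), 'force': array([ 0.179,  0.018, -0.798]), 'moment': array([-0.063, -0.048,  0.031]), 'finger_force': np.float64(0.0), 'grip_width': np.float64(0.086)}
stand scene [307. 314.] 0.55 [0.53 0.01 0.  ]
stand side [296. 273.] 0.76 [0.538 0.016 0.   ]
   tri [0.5332 0.0099 0.0022] [0.0036 0.0036]
needle scene [277. 290.] 0.8 [0.537 0.058 0.095]
needle side [328. 256.] 0.52 [ 0.566 -0.091  0.095]
   tri [0.6069 0.0267 0.0149] [0.0086 0.0086]
needle_head scene [418. 206.] 0.88 [ 0.559 -0.258  0.095]
needle_head side [362. 310.] 0.91 [ 0.556 -0.265  0.095]
   tri [ 0.5592 -0.2605  0.0919] [0.0014 0.0014]
collar scene [361. 240.] 0.62 [ 0.549 -0.117  0.095]
collar side [323. 264.] 0.61 [ 0.546 -0.115  0.095]
   tri [ 0.5466 -0.1161  0.0964] [0.0009 0.0009]
collar_lug scene [371. 225.] 0.92 [ 0.544 -0.134  0.126]
collar_lug side [327. 256.] 0.64 [ 0.545 -0.138  0.126]
   tri [ 0.5459 -0.1356  0.1242] [0. 0.]
model scene [233. 358.] 0.75 [0.525 0.157 0.   ]
model side [271. 241.] 0.63 [0.526 0.163 0.   ]
   tri [0.5236 0.1577 0.003 ] [0.0005 0.0005]
caliper scene [315. 239.] 0.64 [ 0.675 -0.107  0.   ]
caliper side [385. 293.] 0.72 [ 0.682 -0.11   0.   ]
   tri [ 0.6805 -0.1091 -0.0025] [0.0028 0.0028]
tape_measure scene [271. 279.] 0.83 [0.636 0.019 0.   ]
tape_measure side [342. 262.] 0.89 [0.646 0.028 0.   ]
   tri [0.6387 0.0192 0.0032] [0.004 0.004]
pencil scene [185. 316.] 0.61 [ 0.649  0.186 -0.   ]
pencil side [318. 227.] 0.53 [0.652 0.194 0.   ]
   tri [0.6478 0.1866 0.0033] [0.0014 0.0014]
```

View pics/scene.png

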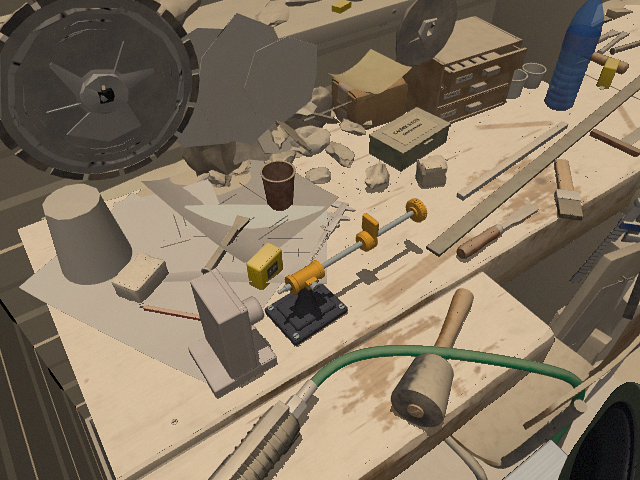

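View pics/side.png

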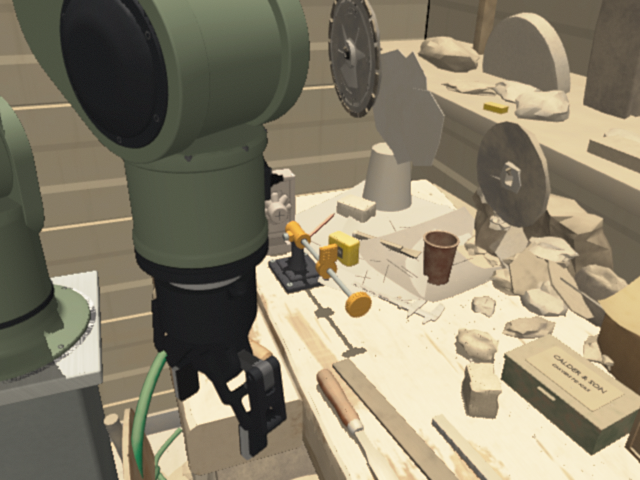

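The scene view shows the needle running from its head (418,206) past the collar (361,240) and barrel to its tip (277,290), facing the model. Network points agree with the picture. The axis yaw is about 94.8°. I'll turn tool x along the needle, close the fingers and move to 60 mm behind the head.

Request:
carry_out([
  [[0.03,-0.007,0,-6],[0.06,-0.0145,0,-12],[0.091,-0.022,0,-18],[0.121,-0.029,0,-24],[0.152,-0.0365,0,-30],[0.182,-0.044,0,-36],[0.212,-0.051,0,-42],[0.243,-0.0585,0,-48],[0.273,-0.066,0,-54],[0.303,-0.073,0,-60],[0.334,-0.08,0,-66],[0.364,-0.0876,0,-68.4]],
], grip=0)

```text
clock: 2.0
position: [0.5658, -0.3191, 0.2056]
tool_rot: [3.141, 0.0, 1.66]
force: [-0.3, -0.6, 0.0]
grip_width: 0.0002
finger_force: 0.0
```

Request:
carry_out([
  [[0,0,0,0],[0,0,0,0],[0,0,0,0]],
])

```text
clock: 2.25
position: [0.5643, -0.3205, 0.2053]
tool_rot: [-3.141, 0.0, 1.653]
force: [-0.4, -0.5, 0.8]
grip_width: -0.0001
finger_force: 0.0
```

```bash
cat > m.py <<'E'
from h import *
s=bot.observe(); print(s["clock"],s["position"].round(4),s["tool_rot"].round(4),s["force"].round(2),s["grip_width"])
Z=dict(needle=.095,needle_head=.095,collar=.095,collar_lug=.126,model=0,stand=0)
F={n:bot.grab_frame(n) for n in("scene","side","wrist")}
for l,z in Z.items():
    rs=[]
    for n,f in F.items():
        r=bot.spot_point(f,l)
        if r and r[0]["conf"]>.4:
            rs.append(ray(f,r[0]["position"])); print(l,n,np.round(r[0]["position"],1),round(r[0]["conf"],2),onplane(f,r[0]["position"],z).round(4))
    if len(rs)>1: x,e=tri(rs);print("   tri",x.round(4),np.round(e,4))
a=np.hstack([F["scene"]["pixels"][200:400,180:460].repeat(2,0).repeat(2,1)]); cv2.imwrite("pics/scene_c%d.png"%F["scene"]["shot"],a[...,::-1])
cv2.imwrite("pics/wrist%d.png"%F["wrist"]["shot"],F["wrist"]["pixels"][...,::-1]); print(F["scene"]["shot"],F["wrist"]["shot"])
E
python3 m.py
```

```text
2.25 [ 0.5643 -0.3205  0.2053] [-3.1410e+00  2.0000e-04  1.6529e+00] [-0.44 -0.53  0.81] -7.190923153662407e-05
needle scene [275.9 291.5] 0.89 [0.5347 0.0623 0.095 ]
needle_head scene [418.2 209.5] 0.58 [ 0.5523 -0.2525  0.095 ]
needle_head side [360.3 309.3] 0.9 [ 0.5549 -0.262   0.095 ]
needle_head wrist [325.5 124.2] 0.56 [ 0.5567 -0.2572  0.095 ]
   tri [ 0.5568 -0.2571  0.0904] [0.0008 0.0008 0.0004]
collar scene [358.5 242.6] 0.7 [ 0.5467 -0.1108  0.095 ]
collar side [324.  264.1] 0.95 [ 0.5486 -0.114   0.095 ]
   tri [ 0.5489 -0.1121  0.0933] [0.0007 0.0007]
collar_lug scene [373.6 224.3] 0.68 [ 0.5434 -0.1385  0.126 ]
collar_lug side [329.6 258.2] 0.67 [ 0.5462 -0.146   0.126 ]
   tri [ 0.5474 -0.1414  0.1224] [0.0009 0.0009]
model scene [233.5 355.3] 0.91 [0.529  0.1534 0.    ]
model side [272.1 243.5] 0.83 [0.5252 0.1521 0.    ]
   tri [5.270e-01 1.535e-01 1.000e-04] [0.0017 0.0017]
stand scene [304.7 312. ] 0.96 [0.5365 0.0094 0.    ]
stand side [296.2 273.3] 0.93 [0.5378 0.0149 0.    ]
   tri [0.5357 0.0103 0.0026] [0.0008 0.0008]
3 5
```

Request:
carry_out([
  [[0,0,0.03,0],[0,0,0.06,0],[0,0,0.09,0],[0,0,0.118,0],[0.012,0,0.118,0],[0.024,0,0.118,0],[0.036,0,0.118,0],[0.036,0,0.118,0],[0.036,0,0.118,0]],
])

```text
clock: 4.05
position: [0.5628, -0.2832, 0.0896]
tool_rot: [3.139, 0.001, 1.655]
force: [0.1, 0.4, -0.1]
grip_width: 0.0
finger_force: 0.0
```

```bash
python3 m.py
```

```text
4.05 [ 0.5628 -0.2832  0.0896] [3.1393e+00 1.3000e-03 1.6554e+00] [ 0.08  0.41 -0.12] 2.7218069466127867e-05
needle scene [274.7 293. ] 0.79 [0.5331 0.0654 0.095 ]
needle_head scene [417.7 209.8] 0.73 [ 0.5522 -0.2512  0.095 ]
needle_head side [363.5 307.9] 0.89 [ 0.5613 -0.2602  0.095 ]
needle_head wrist [321.5 231.7] 0.62 [ 0.5572 -0.2565  0.095 ]
   tri [ 0.559  -0.2573  0.0909] [0.003  0.0042 0.0018]
collar scene [359.2 241.8] 0.95 [ 0.5476 -0.1129  0.095 ]
collar side [321.6 264.6] 0.88 [ 0.5439 -0.1143  0.095 ]
   tri [ 0.5458 -0.1126  0.0948] [0.0016 0.0016]
collar_lug scene [368.5 227.9] 0.83 [ 0.5414 -0.1259  0.126 ]
collar_lug side [328.  255.6] 0.7 [ 0.5468 -0.1368  0.126 ]
   tri [ 0.5479 -0.1303  0.1207] [0.0019 0.0019]
model scene [234.4 357.2] 0.76 [0.525  0.1539 0.    ]
model side [273.5 242.9] 0.66 [0.529  0.1538 0.    ]
   tri [ 0.5275  0.1537 -0.0009] [0.0017 0.0017]
stand scene [304.3 312.9] 0.68 [0.5352 0.0111 0.    ]
stand side [297.4 274.4] 0.66 [0.5389 0.01   0.    ]
   tri [ 0.5377  0.0104 -0.0011] [0.0015 0.0015]
6 8
```

Request:
carry_out([
  [[0.004,0,0,0],[0.008,0,0,0],[0.01,0,0,0],[0.01,0,0,0]],
])

```text
clock: 5.43
position: [0.5609, -0.2734, 0.0876]
tool_rot: [3.142, -0.0, 1.654]
force: [0.3, 0.5, 0.3]
grip_width: -0.0001
finger_force: 0.0
```

Request:
carry_out([
  [[0.002,0,0,0],[0.002,0,0,0]],
])

```text
clock: 5.6
position: [0.5607, -0.2719, 0.0875]
tool_rot: [3.142, -0.0, 1.654]
force: [-0.0, -0.9, -0.3]
grip_width: 0.0001
finger_force: 0.0
```

Request:
carry_out([
  [[0.002,0,0,0],[0.002,0,0,0]],
])

```text
clock: 5.77
position: [0.5605, -0.2699, 0.0875]
tool_rot: [3.142, -0.0, 1.654]
force: [0.4, -0.3, 1.1]
grip_width: -0.0003
finger_force: 0.0
```

Request:
carry_out([
  [[0.002,0,0,0],[0.002,0,0,0]],
])

```text
clock: 5.93
position: [0.5604, -0.2679, 0.0875]
tool_rot: [3.142, -0.0, 1.654]
force: [-0.6, 0.2, 0.2]
grip_width: 0.0
finger_force: 0.0
```

Request:
carry_out([
  [[0.002,0,0,0],[0.002,0,0,0]],
])

```text
clock: 6.1
position: [0.5602, -0.2665, 0.0875]
tool_rot: [3.142, 0.001, 1.653]
force: [0.5, -2.1, -0.8]
grip_width: -0.0001
finger_force: 1.0
```

Request:
carry_out([
  [[0.002,0,0,0],[0.002,0,0,0]],
])

```text
clock: 6.27
position: [0.5601, -0.2652, 0.0876]
tool_rot: [3.141, 0.001, 1.653]
force: [0.8, -6.1, -1.2]
grip_width: 0.0
finger_force: 3.1
```

Request:
carry_out([
  [[0.002,0,0,0],[0.004,0,0,0],[0.006,0,0,0],[0.008,0,0,0],[0.01,0,0,0],[0.01,0,0,0],[0.01,0,0,0]],
])

```text
clock: 6.85
position: [0.5593, -0.2553, 0.0876]
tool_rot: [3.141, 0.001, 1.653]
force: [1.9, -6.3, -2.2]
grip_width: 0.0004
finger_force: 3.0
```

Request:
carry_out([
  [[0.002,0,0,0],[0.004,0,0,0],[0.006,0,0,0],[0.008,0,0,0],[0.01,0,0,0],[0.01,0,0,0],[0.01,0,0,0],[0.01,0,0,0]],
])

```text
clock: 7.52
position: [0.5585, -0.2453, 0.0876]
tool_rot: [3.141, 0.001, 1.653]
force: [1.7, -5.4, -2.0]
grip_width: -0.0
finger_force: 3.0
```

```bash
cat > v.py <<'E'
from h import *
s=bot.observe(); print(s["clock"],s["position"].round(4),s["force"].round(2))
f=bot.grab_frame("scene"); n=f["shot"]
for l in("needle","collar","needle_head"): print(l,[(np.round(r["position"],1),round(r["conf"],2)) for r in bot.spot_point(f,l)[:1]])
r=bot.spot_point(f,"needle")
if r: print(onplane(f,r[0]["position"],.095).round(4))
c=cv2.resize(f["pixels"][250:350,190:330],None,fx=5.5,fy=5.5,interpolation=cv2.INTER_CUBIC)
cv2.imwrite(f"pics/v{n}.png",c[...,::-1]); print(n)
P=np.linalg.inv(f["pose"])
for y in(.062,.08,.095,.1,.105,.11,.115,.12):
    q=f["K"]@(P@[.557-.078*(y+.258),y,.095,1])[:3]; print(y,(q[:2]/q[2]).round(1),((q[:2]/q[2]-[190,250])*5.5).round(0))
E
python3 v.py
```

```text
7.5167 [ 0.5585 -0.2453  0.0876] [ 1.74 -5.44 -2.01]
needle [(array([264.7, 297. ]), 0.65)]
collar [(array([350. , 247.4]), 0.81)]
needle_head [(array([412.1, 213.4]), 0.71)]
[0.5351 0.0825 0.095 ]
9
0.062 [276.9 292.5] [478. 234.]
0.08 [267.5 298.2] [426. 265.]
0.095 [259.5 303. ] [382. 291.]
0.1 [256.8 304.6] [368. 300.]
0.105 [254.1 306.2] [353. 309.]
0.11 [251.4 307.9] [338. 318.]
0.115 [248.7 309.5] [323. 327.]
0.12 [245.9 311.2] [308. 336.]
```

View pics/v9.png

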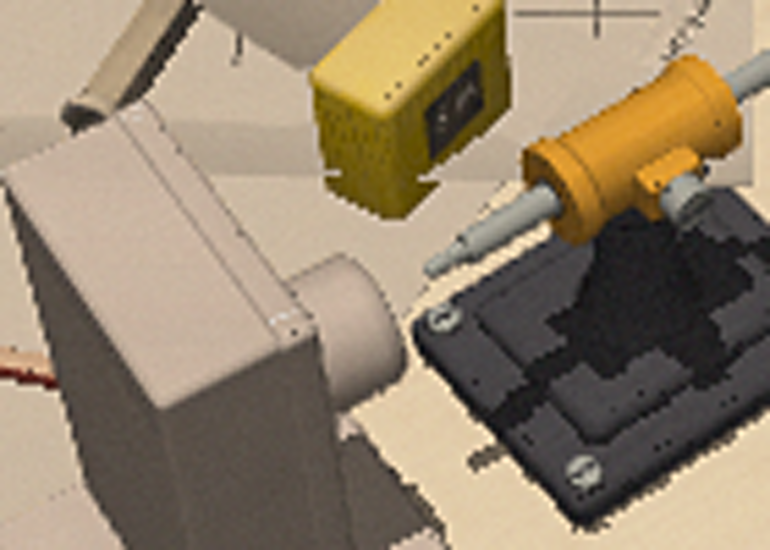

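Tip at crop (428,270). The eye's rim outline reaches its rightmost point at about crop (406,345). Next I fit the eye depth by projecting a 40 mm circle.

```bash
python3 - <<'E'
from h import *
f=bot.grab_frame("scene");P=np.linalg.inv(f["pose"])
t=np.linspace(0,2*np.pi,200);u=np.array([-.078,1,0])/1.003;v=np.array([1,.078,0])/1.003
for y in np.arange(.09,.126,.005):
    c=np.array([.557-.078*(y+.258),y,.095])
    X=c+.02*np.outer(np.cos(t),v)+.02*np.outer(np.sin(t),[0,0,1])
    q=(f["K"]@(P[:3,:3]@X.T+P[:3,3:4])).T;q=(q[:,:2]/q[:,2:]-[190,250])*5.5
    print(round(y,3),"right",q[q[:,0].argmax()].round(),"top",q[q[:,1].argmin()].round(), "bot",q[q[:,1].argmax()].round())
E
```

```text
0.09 right [438. 331.] top [365. 220.] bot [430. 344.]
0.095 right [423. 342.] top [351. 229.] bot [415. 353.]
0.1 right [409. 351.] top [336. 238.] bot [401. 362.]
0.105 right [394. 360.] top [320. 247.] bot [386. 372.]
0.11 right [379. 369.] top [305. 256.] bot [372. 381.]
0.115 right [364. 380.] top [290. 264.] bot [357. 390.]
0.12 right [348. 389.] top [274. 273.] bot [342. 399.]
0.125 right [333. 398.] top [259. 282.] bot [327. 409.]
```

Request:
carry_out([
  [[0.002,0,0,0],[0.004,0,0,0],[0.006,0,0,0],[0.008,0,0,0],[0.01,0,0,0],[0.012,0,0,0],[0.013,0,0,0],[0.013,0,0,0],[0.013,0,0,0]],
])

```text
clock: 8.57
position: [0.5575, -0.2324, 0.0876]
tool_rot: [3.141, 0.001, 1.653]
force: [1.4, -5.7, -2.1]
grip_width: 0.0003
finger_force: 3.3
```

Request:
carry_out([
  [[0.0005,0,0,0],[0.001,0,0,0],[0.001,0,0,0]],
])

```text
clock: 8.82
position: [0.5575, -0.2316, 0.0877]
tool_rot: [3.141, 0.002, 1.653]
force: [2.7, -7.7, -1.7]
grip_width: 0.0
finger_force: 3.8
```

```bash
sed -i 's/^for y.*/sys.exit()/;1a import sys' v.py; python3 v.py
```

```text
File "v.py", line 12
    q=f["K"]@(P@[.557-.078*(y+.258),y,.095,1])[:3]; print(y,(q[:2]/q[2]).round(1),((q[:2]/q[2]-[190,250])*5.5).round(0))
IndentationError: unexpected indent
```

```bash
sed -i '12,$d' v.py; python3 v.py
```

```text
8.8167 [ 0.5575 -0.2316  0.0877] [ 2.66 -7.74 -1.73]
needle [(array([256.9, 303.4]), 0.96)]
collar [(array([344.9, 251.7]), 0.94)]
needle_head [(array([405.1, 217.8]), 0.56)]
[0.5311 0.0988 0.095 ]
11
```

Request:
carry_out([
  [[0.0005,0,0,0],[0.0005,0,0,0],[0.0005,0,0,0]],
])

```text
clock: 9.32
position: [0.5574, -0.2311, 0.0876]
tool_rot: [3.141, 0.001, 1.653]
force: [2.4, -7.5, -2.8]
grip_width: 0.0002
finger_force: 3.8
```

View pics/v11.png

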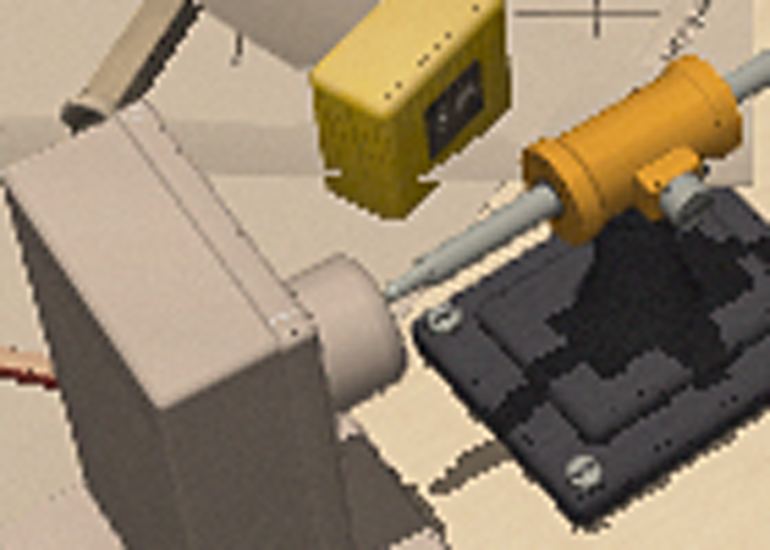

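Request:
carry_out([
  [[0.0005,0,0,0],[0.0005,0,0,0],[0.0005,0,0,0]],
])

```text
clock: 9.57
position: [0.5574, -0.2307, 0.0876]
tool_rot: [3.141, 0.002, 1.653]
force: [2.8, -7.1, -2.0]
grip_width: 0.0002
finger_force: 3.8
```

The tip is at crop (387,293), almost at the eye's rim. I'll creep on in 0.5 mm taps.

Request:
carry_out([
  [[0.0005,0,0,0],[0.0005,0,0,0],[0.0005,0,0,0]],
])

```text
clock: 9.82
position: [0.5574, -0.2301, 0.0877]
tool_rot: [3.141, 0.001, 1.653]
force: [2.0, -8.6, -2.0]
grip_width: 0.0001
finger_force: 3.8
```

Request:
carry_out([
  [[0.0005,0,0,0],[0.0005,0,0,0],[0.0005,0,0,0]],
])

```text
clock: 10.07
position: [0.5573, -0.2297, 0.0876]
tool_rot: [3.141, 0.002, 1.653]
force: [2.9, -6.9, -1.7]
grip_width: 0.0002
finger_force: 3.8
```

Request:
carry_out([
  [[0.0005,0,0,0],[0.0005,0,0,0],[0.0005,0,0,0]],
])

```text
clock: 10.32
position: [0.5573, -0.2291, 0.0877]
tool_rot: [3.141, 0.001, 1.653]
force: [2.4, -7.6, -2.1]
grip_width: 0.0002
finger_force: 3.8
```

Request:
carry_out([
  [[0.0005,0,0,0],[0.0005,0,0,0],[0.0005,0,0,0]],
])

```text
clock: 10.57
position: [0.5572, -0.2286, 0.0876]
tool_rot: [3.141, 0.001, 1.653]
force: [1.9, -8.1, -2.5]
grip_width: 0.0003
finger_force: 3.8
```

Request:
carry_out([
  [[0.0005,0,0,0],[0.0005,0,0,0],[0.0005,0,0,0]],
])

```text
clock: 10.82
position: [0.5572, -0.2281, 0.0876]
tool_rot: [3.141, 0.001, 1.653]
force: [2.3, -7.8, -2.1]
grip_width: 0.0001
finger_force: 3.8
```

Request:
carry_out([
  [[0.0005,0,0,0],[0.0005,0,0,0],[0.0005,0,0,0]],
])

```text
clock: 11.07
position: [0.5571, -0.2277, 0.0877]
tool_rot: [3.141, 0.002, 1.653]
force: [2.3, -8.2, -1.8]
grip_width: -0.0005
finger_force: 3.8
```

Request:
carry_out([
  [[0.0005,0,0,0],[0.0005,0,0,0],[0.0005,0,0,0]],
])

```text
clock: 11.32
position: [0.5571, -0.2272, 0.0876]
tool_rot: [3.141, 0.002, 1.653]
force: [3.2, -7.6, -2.2]
grip_width: -0.0
finger_force: 4.0
```

Request:
carry_out([
  [[0.0005,0,0,0],[0.0005,0,0,0],[0.0005,0,0,0]],
])

```text
clock: 11.57
position: [0.5571, -0.227, 0.0877]
tool_rot: [3.141, 0.002, 1.653]
force: [3.0, -9.7, -1.7]
grip_width: -0.0003
finger_force: 4.6
```

Request:
carry_out([
  [[0.0005,0,0,0],[0.0005,0,0,0],[0.0005,0,0,0]],
])

```text
clock: 11.82
position: [0.5571, -0.2268, 0.0877]
tool_rot: [3.141, 0.002, 1.652]
force: [2.6, -11.1, -3.2]
grip_width: 0.0
finger_force: 5.4
```

```bash
python3 v.py
```

```text
11.8167 [ 0.5571 -0.2268  0.0877] [  2.59 -11.13  -3.21]
needle [(array([256. , 302.2]), 0.8)]
collar [(array([341.7, 253.2]), 0.85)]
needle_head [(array([404., 216.]), 0.55)]
[0.5339 0.0988 0.095 ]
12
```

Request:
carry_out([
  [[0.0005,0,0,0],[0.0005,0,0,0],[0.0005,0,0,0]],
])

```text
clock: 12.32
position: [0.5571, -0.2266, 0.0877]
tool_rot: [3.14, 0.003, 1.652]
force: [3.6, -11.8, -2.9]
grip_width: -0.0002
finger_force: 6.2
```

Stalled: the force rises about 1.6 N per 0.5 mm, so the point is touching with under 5 N. I'll back off, lift and look at the collar.

Request:
carry_out([
  [[-0.005,0,0,0],[-0.02,0,0,0],[-0.035,0,0,0],[-0.035,0,-0.03,0],[-0.035,0,-0.06,0],[-0.035,0,-0.09,0],[-0.035,0,-0.115,0],[-0.035,0,-0.115,0],[-0.035,0,-0.115,0]],
])

```text
clock: 13.07
position: [0.5601, -0.2601, 0.2037]
tool_rot: [3.14, 0.001, 1.653]
force: [-0.0, -0.6, -0.5]
grip_width: -0.0003
finger_force: 0.0
```

```bash
python3 m.py; python3 m.py
```

```text
13.0667 [ 0.5601 -0.2601  0.2037] [3.1396e+00 1.1000e-03 1.6529e+00] [-0.05 -0.6  -0.52] -0.0003281014030259321
needle scene [258.8 303.5] 0.78 [0.5292 0.0965 0.095 ]
needle side [282.  215.9] 0.92 [0.5331 0.097  0.095 ]
   tri [0.5316 0.0961 0.0945] [0.0016 0.0016]
needle_head side [388.2 291.4] 0.74 [ 0.6202 -0.2306  0.095 ]
needle_head wrist [326.1 161.3] 0.83 [ 0.5542 -0.219   0.095 ]
   tri [ 0.5827 -0.2322  0.105 ] [0.032 0.032]
collar scene [341.2 251.2] 0.63 [ 0.5471 -0.0742  0.095 ]
collar side [315.  251.3] 0.76 [ 0.5488 -0.0654  0.095 ]
   tri [ 0.5455 -0.0723  0.0987] [0.0009 0.0009]
collar_lug side [386.  292.4] 0.57 [ 0.5928 -0.2724  0.126 ]
model scene [235.5 358.1] 0.95 [0.5225 0.1532 0.    ]
model side [274.5 241.5] 0.56 [0.533  0.1594 0.    ]
   tri [0.5274 0.1532 0.001 ] [0.0046 0.0046]
stand scene [307.8 314.7] 0.86 [0.5285 0.0082 0.    ]
stand side [294.8 274.1] 0.61 [0.5341 0.0128 0.    ]
   tri [0.5306 0.0084 0.0015] [0.0025 0.0025]
13 15
14.1167 [ 0.5596 -0.2593  0.2025] [ 3.1416 -0.      1.6536] [ 1.08  0.33 -0.03] 0.0003460158054434173
needle scene [254.4 30
[... 252 characters left out ...]
.095 ]
   tri [ 0.5544 -0.2184  0.0849] [0.0005 0.0005]
collar scene [342.6 251.9] 0.61 [ 0.5445 -0.0752  0.095 ]
collar side [315.5 252.5] 0.9 [ 0.5482 -0.0699  0.095 ]
   tri [ 0.5451 -0.0746  0.0969] [0.0017 0.0017]
collar_lug scene [353.4 234.4] 0.8 [ 0.5434 -0.0956  0.126 ]
collar_lug side [317.3 246.2] 0.97 [ 0.5404 -0.0996  0.126 ]
   tri [ 0.5428 -0.096   0.1247] [0.0013 0.0013]
model scene [233.8 355.9] 0.64 [0.5277 0.1536 0.    ]
model side [271.8 242.7] 0.8 [0.5256 0.1559 0.    ]
   tri [0.5257 0.1539 0.0016] [0.0008 0.0008]
stand scene [303.5 311.9] 0.65 [0.5378 0.011  0.    ]
stand side [295.4 272.2] 0.62 [0.5376 0.0194 0.    ]
   tri [0.5352 0.0127 0.0044] [0.0002 0.0002]
16 18
```

Request:
carry_out([
  [[0.025,0,0,0],[0.055,0,0,0],[0.085,0,0,0],[0.11,0,0,0],[0.125,0,0,0],[0.125,0,0.02,0],[0.125,0,0.045,0],[0.125,0,0.07,0],[0.125,0,0.086,0],[0.125,0,0.086,0],[0.125,0,0.086,0]],
])

```text
clock: 16.08
position: [0.5491, -0.1345, 0.1164]
tool_rot: [-3.141, -0.0, 1.654]
force: [-0.3, -1.3, 0.0]
grip_width: 0.0002
finger_force: 0.0
```

Request:
carry_out([
  [[0.005,0,0,0],[0.01,0,0,0],[0.015,0,0,0],[0.02,0,0,0],[0.022,0,0,0],[0.022,0,0,0],[0.022,0,0,0]],
])

```text
clock: 16.67
position: [0.5475, -0.1127, 0.1167]
tool_rot: [3.141, 0.0, 1.654]
force: [-0.1, 0.2, 0.1]
grip_width: 0.0
finger_force: 0.0
```

Request:
carry_out([
  [[0.002,0,0,0],[0.004,0,0,0],[0.006,0,0,0],[0.008,0,0,0],[0.01,0,0,0],[0.01,0,0,0],[0.01,0,0,0]],
])

```text
clock: 17.25
position: [0.5466, -0.1028, 0.1165]
tool_rot: [3.142, 0.0, 1.654]
force: [0.1, -2.1, -0.6]
grip_width: -0.0
finger_force: 0.8
```

Request:
carry_out([
  [[0.002,0,0,0],[0.004,0,0,0],[0.006,0,0,0],[0.008,0,0,0],[0.01,0,0,0],[0.012,0,0,0],[0.014,0,0,0],[0.016,0,0,0],[0.018,0,0,0],[0.02,0,0,0],[0.02,0,0,0]],
])

```text
clock: 18.17
position: [0.545, -0.0823, 0.1165]
tool_rot: [3.141, -0.0, 1.654]
force: [1.5, -2.6, 0.2]
grip_width: 0.0001
finger_force: 0.9
```

Request:
carry_out([
  [[0.002,0,0,0],[0.004,0,0,0],[0.006,0,0,0],[0.008,0,0,0],[0.01,0,0,0],[0.012,0,0,0],[0.014,0,0,0],[0.016,0,0,0],[0.018,0,0,0],[0.02,0,0,0],[0.02,0,0,0]],
])

```text
clock: 19.08
position: [0.5433, -0.0624, 0.1165]
tool_rot: [3.142, -0.0, 1.654]
force: [1.2, -2.2, 1.3]
grip_width: -0.0003
finger_force: 1.1
```

Request:
carry_out([
  [[0.001,0,0,0],[0.002,0,0,0],[0.003,0,0,0],[0.004,0,0,0],[0.004,0,0,0]],
])

```text
clock: 19.5
position: [0.543, -0.0587, 0.1165]
tool_rot: [3.141, -0.0, 1.654]
force: [1.9, -2.4, 1.9]
grip_width: 0.0001
finger_force: 1.5
```

Request:
carry_out([
  [[0.001,0,0,0],[0.002,0,0,0],[0.002,0,0,0],[0.002,0,0,0]],
])

```text
clock: 19.83
position: [0.5428, -0.0568, 0.1165]
tool_rot: [3.142, -0.0, 1.654]
force: [2.0, -2.2, 1.4]
grip_width: 0.0
finger_force: 1.3
```

```bash
python3 v.py
```

```text
19.8333 [ 0.5428 -0.0568  0.1165] [ 2.   -2.24  1.36]
needle [(array([253.7, 301.8]), 0.57)]
collar [(array([321. , 263.8]), 0.63)]
needle_head [(array([403. , 221.9]), 0.64)]
[0.5366 0.1013 0.095 ]
19
```

Collar still sliding at about 3 N. On in 1 mm taps.

Request:
carry_out([
  [[0.001,0,0,0],[0.0015,0,0,0],[0.0015,0,0,0],[0.0015,0,0,0]],
])

```text
clock: 20.42
position: [0.5427, -0.0555, 0.1165]
tool_rot: [-3.142, 0.0, 1.654]
force: [2.3, -2.2, 1.0]
grip_width: -0.0
finger_force: 1.6
```

Request:
carry_out([
  [[0.001,0,0,0],[0.001,0,0,0],[0.001,0,0,0]],
])

```text
clock: 20.67
position: [0.5427, -0.0544, 0.1165]
tool_rot: [3.142, -0.0, 1.654]
force: [3.0, -3.3, 1.8]
grip_width: -0.0
finger_force: 1.6
```

Request:
carry_out([
  [[0.001,0,0,0],[0.001,0,0,0],[0.001,0,0,0]],
])

```text
clock: 20.92
position: [0.5426, -0.0541, 0.1165]
tool_rot: [3.142, 0.001, 1.653]
force: [3.9, -6.6, 2.2]
grip_width: -0.0001
finger_force: 3.0
```

Request:
carry_out([
  [[0.001,0,0,0],[0.001,0,0,0],[0.001,0,0,0]],
])

```text
clock: 21.17
position: [0.5426, -0.0539, 0.1166]
tool_rot: [3.141, 0.002, 1.653]
force: [3.6, -9.7, 1.1]
grip_width: 0.0001
finger_force: 4.5
```

Request:
carry_out([
  [[-0.005,0,0,0],[-0.02,0,0,0],[-0.035,0,0,0],[-0.045,0,0,0],[-0.045,0,-0.03,0],[-0.045,0,-0.06,0],[-0.07,0,-0.09,0],[-0.1,0,-0.09,0],[-0.13,0,-0.09,0],[-0.16,0,-0.09,0],[-0.16,0,-0.09,0]],
])

```text
clock: 22.08
position: [0.5547, -0.218, 0.206]
tool_rot: [-3.14, 0.002, 1.647]
force: [-0.5, -0.3, -1.0]
grip_width: -0.0001
finger_force: 0.0
```

```bash
python3 m.py
```

```text
22.0833 [ 0.5547 -0.218   0.206 ] [-3.1404e+00  1.6000e-03  1.6474e+00] [-0.46 -0.34 -0.98] -7.972730541614226e-05
needle scene [254.4 306.2] 0.59 [0.5285 0.1046 0.095 ]
needle side [281.8 216.9] 0.83 [0.5314 0.0926 0.095 ]
   tri [0.5337 0.1028 0.0892] [0.0008 0.0008]
needle_head scene [402.  217.6] 0.71 [ 0.5525 -0.2138  0.095 ]
needle_head side [351.1 295.5] 0.89 [ 0.5561 -0.2217  0.095 ]
needle_head wrist [327.  229.5] 0.7 [ 0.5548 -0.2203  0.095 ]
   tri [ 0.556  -0.2191  0.0921] [0.0023 0.0016 0.0023]
collar scene [319.8 266.9] 0.88 [ 0.5383 -0.0242  0.095 ]
collar side [305.  242.4] 0.89 [ 0.5421 -0.027   0.095 ]
   tri [ 0.5414 -0.0254  0.0932] [0.0015 0.0015]
collar_lug scene [329.6 246.7] 0.71 [ 0.5426 -0.0466  0.126 ]
collar_lug side [308.1 231.2] 0.83 [ 0.5435 -0.0401  0.126 ]
   tri [ 0.5413 -0.0453  0.1286] [0.0006 0.0006]
model scene [233.9 357.8] 0.7 [0.5245 0.1551 0.    ]
model side [269.7 244.5] 0.56 [0.5188 0.1494 0.    ]
   tri [ 0.5224  0.1549 -0.0017] [0.0026 0.0026]
stand scene [306.3 313.7] 0.84 [0.5318 0.0092 0.    ]
stand side [295.7 273.6] 0.97 [0.5365 0.0141 0.    ]
   tri [0.5332 0.0096 0.0018] [0.0022 0.0022]
20 22
```

```bash
python3 - <<'E'
from h import *
f=bot.grab_frame("scene");g=bot.grab_frame("side")
a=cv2.resize(f["pixels"][245:345,195:345],(600,400),interpolation=cv2.INTER_CUBIC)
b=cv2.resize(g["pixels"][180:330,250:400],(400,400),interpolation=cv2.INTER_CUBIC)[:,:200]
cv2.imwrite("pics/final.png",np.hstack([a,b])[...,::-1])
E
```

```text
(no output)
```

View pics/final.png

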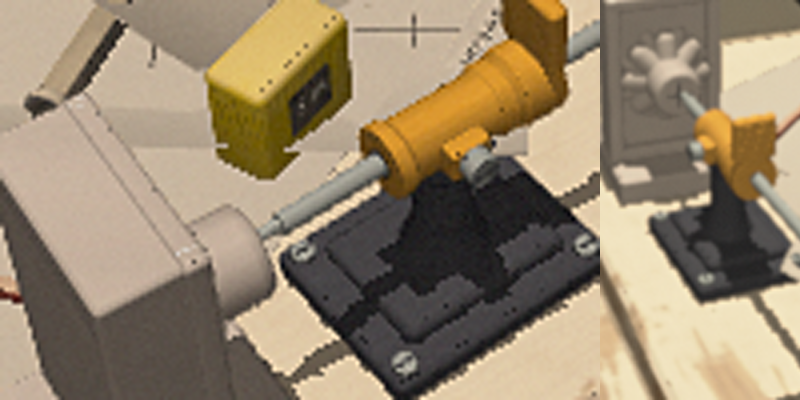

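The collar sits flush on the barrel's rear end at (540,60), the point meets the eye at (262,230), and the tape has not moved. I'm handing in.

```bash
python3 -c "
from workcell import bot
print(bot.job_done())"
```

```text
the job is handed in; nothing more can be done
None
```

The job is handed in, with no verdict returned: the point touches the rosette's eye (felt at about 5 N, below the 12 N bruising force), the collar is pushed up against the barrel, and the arm is clear, having gone nowhere near the measuring tools.

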